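# Clamp a lock cylinder with the ratchet knob

## Task

Slide the carriage with the lock cylinder fully home under the spindle of the clamp stand, then turn the ratchet knob on top clockwise, following it down as its screw feeds, until the spindle bears on the cylinder and the slip clutch has clicked three to six times. Do not lean on the knob once the spindle has touched, do not let the clutch slip while the spindle is still in the air, and leave the cylinder clamped. Do not disturb the padlock, the second cylinder and the screwdriver.

Things in the scene. Friction and masses are not known exactly. Their poses are not given: they have to be found in the camera images.
- clamp: Fixed clamp stand: dark steel base (x -45 to 75, y -195 to 50 mm, 12 mm thick) with two rails along y, a grey column (x 38 to 70, y +-25 mm) and a grey head (x -14 to 70, y +-18, z 62 to 84 mm) that carries the vertical spindle. Origin: on the worktop, on the spindle axis; z up; +y is the way the carriage goes home. At yaw 0 its axes are the world's; it is turned by up to 0.35 rad.
- carriage: Aluminium slide plate (50 x 142 mm, top 20.5 mm above the worktop) running along the clamp's y between the rails, with a shallow nest holding the lock cylinder. Its axes are the clamp's axes; its origin coincides with the clamp's origin when it is fully home against its stop; it starts drawn out, at y = -60 mm in the clamp's frame. Sliding friction about 2 N; it stays where it is left.
- push_post (a point): Upright round post on the outer end of the carriage, 16 mm diameter with a 19 mm black cap, standing 20 to 76 mm above the worktop; this point is on its axis 55 mm above the worktop. Push it along the clamp's +y (or hold it and slide). It is 108 mm from the spindle axis when home.
- cyl_seat (a point): Centre of the carriage's nest floor, where the lock cylinder's origin belongs; its axes are the clamp's axes.
- cylinder: Loose silver-grey euro-profile lock cylinder, 70 x 31 x 17 mm, 0.19 kg, lying on its side in the carriage's nest (about 1.5 mm play), its length along the clamp's y. Origin: centre of its underside; its own x is its length. Its upper side is 17 mm above the nest floor.
- spindle: Vertical steel spindle of the clamp, 10 mm diameter, going straight down as the screw is turned clockwise. Origin: centre of its lower end face, which starts 3.5 to 8 mm above the top of the cylinder (37.5 mm above the worktop when the carriage is home). With the clutch slipping it presses with about 20 to 32 N; more than 60 N would dent the cylinder.
- knob_grip (a point): On the axis of the ratchet knob, a dark ribbed cylinder 36 mm across and 34 mm tall on the very top of the clamp. The point is 12 mm below the knob's top, 22 mm above its lower end (start height 137 to 142 mm). Turned clockwise (from above) the knob sinks 5.0 mm per rad with the spindle: held back by the fingers its clutch slips early, pressed down it loads the cylinder.
- thimble (a joint): Turn of the screw, rad, growing clockwise from above; starts between 0 and 0.9. Feed 5.0 mm down per rad; free turning takes about 0.12 N m. The thimble is the aluminium sleeve, 28 mm across and 18 mm tall, below the knob, on the screw side of the clutch: turn the knob, not the thimble.
- ratchet (a joint): Slip of the clutch between knob and thimble, rad; 0 at the start, growing clockwise. 12 clicks a turn (0.524 rad each); the torque swings between about 0.16 and 0.28 N m in each click. Three clicks are 1.57 rad (1.3 is enough), six are 3.14 (3.3 at most). Turning the knob back anticlockwise turns the screw back and loosens the clamp.
- padlock: Loose brass padlock (the one nearer the clamp), 76 x 48 x 15 mm, lying flat on the worktop beside the clamp, a bystander. Origin: centre of its underside.
- other_cylinder: Loose brass-coloured lock cylinder, 70 x 31 x 17 mm, lying on the worktop, a bystander. Origin: centre of its underside.
- screwdriver: Loose screwdriver with a yellow handle, 182 x 29 x 29 mm, lying on the worktop, a bystander. Origin: centre of its underside.
There are look-alikes about, which are no part of the job. What is shaped like the cylinder but green is not meant.

How it is judged:
By the outcome, as a careful person would: the job done as asked, in the order asked, and still so for the second after the job is handed in, with the robot touching nothing.
It also fails if it takes over 72 s, if anything falls off the work surface, if the arm or the gripper's body presses on something with over 40 N, if the wrist force passes 120 N, or if a joint passes its speed limit or range.

## Robot

A 7-joint arm with a two-finger parallel gripper is mounted at the origin on a cart in front of the work surface, level with it; the furniture and walls round the work are solid. World frame = base frame: x ahead of the robot, y to its left, z up, the work surface at z = 0. Lengths are in m, angles in degrees, forces in N, time in s.
With the tool pointing down it reaches from about 0.4 to 0.9 m from the base axis. Payload 5.5 kg.
Tool frame: the origin (TCP) lies between the finger pads; the fingertips stand 11 mm ahead of it and the grasp point (between the pads) lies 8 mm behind it; z points along the fingers, y is the line along which they close (so a half turn about z gives the same grasp; the last joint's range is limited). The gripper opens to 85 mm and grips with 20 to 120 N. Pads are 22 mm wide; open, the fingers measure 114 mm over their backs; the gripper's body (76 mm by 85 mm) begins 54 mm behind the grasp point. The pads swing forward as they close: fully open they stand 13 mm farther back than shut.
Start: joints at [91.054, 28.699, -24.465, 88.831, 12.651, 65.22, -12.049], TCP at [0.158, -0.631, 0.242] pointing down, gripper open.
Joint ranges: [-164.97, 164.97], [-17.58, 116.51], [-87.97, 89.64], [11.32, 138.91], [-80.73, 260.73], [10.89, 115.49], [-147.41, 147.41]. Speed limits (degrees/s): [147.25, 147.25, 180, 180, 180, 180, 180].

## Interface

Orientations are given as [roll, pitch, yaw] about the fixed x, y, z axes, in that order (R = Rz(yaw) Ry(pitch) Rx(roll)).
In Python, from cell import manip, claw, readout, cams gives the robot as it stands. The module is installed in compiled form; this text tells all that it offers. Calls block until the motion is done:
- manip.move_pose(position, orientation): joint-space move of the TCP to a pose.
- manip.line_to(position, rotation=None, speed=0.15, force_limit=None): straight line of the TCP; rotation=None keeps the orientation; speed is the mean speed in m/s. With force_limit (N) it stops when the force on the tool has changed by that much, and returns True; else False.
- manip.set_joints(angles): joint-space move.
- claw.gripper_to(opening, strength=None): opening from 0.0 (shut) to 1.0 (fully open); strength is the grip in N (None keeps the last); returns when the fingers have stopped.
- manip.sleep(seconds).
- manip.ik(position, orientation): joint angles nearest the present ones, or None.
- readout.observe(): the state.
- cams.snapshot(name): name is "scene" or "top" or "wrist"; returns (picture, depth): 420x560x3 uint8, red, green, blue; 420x560 float32, m along the optical axis (not along the pixel's ray), 0 where there is no reading.
- cams.camera_params(name): a dict with "fx", "fy", "cx", "cy" (pixels), "pose" (4x4, takes a point from camera to world coordinates). Camera axes: x right, y down, z forward; pixel columns grow to the right and rows downward; lengths in m; the calibration is good to about 2 mm. A picture is of the moment at which its call begins: read the wrist's pose just before it. camera_params takes no time and is no camera call; for the wrist camera it gives the pose at the moment of the call.
A pose or a line that the arm cannot do raises manip.PlanningError and nothing moves.
- manip.job_done(): hands the job in; it is judged then, once.
Trained networks look in the newest picture that a camera, given by its name, has taken for a name from the list of things; names that differ only in an ending like _2 or _b are one class to them, and where a whole thing is asked for, a point or a joint stands for the part that bears it (a point fixed in the world has none). Each returns a list of dicts, best first, with "score" (0 to 1); they miss things now and then, are a little off and sometimes report something else, mostly with a low value. They report only what shows in the picture. A call takes as long as a camera call. They do not tell look-alikes from the thing itself.
- cams.regions_of(query, camera): "region" (420x560 bool, what is visible of it) and "point" ([column, row] in pixels, amid what is visible of it).
The state is a dict: "time": time; "joints": joint angles; "joint_velocities": joint speeds; "effort": joint torques, N m; "tcp_pos": TCP position; "eef_rot": TCP orientation; "wrist_force": force on the tool from outside, world axes, zero at the start; "ft_torque": the same for the moment, N m; "gripper_width": opening from 0.0 (shut) to 1.0 (fully open); "grip_force": force on a finger pad.
Only numpy, scipy, OpenCV 4.12 (cv2) and the standard library are available. Lean on these libraries where they do the work, as an engineer would, in place of code of your own. Each camera call takes 0.05 s, during which the arm holds its last target. There are 200 camera calls.

## Working session

There is one attempt and no reset: what is moved stays moved. The work goes in short steps, each a Python script; the robot and the scene stay as the last script left them, time stands still between calls to the robot, and variables do not carry over. Pictures are saved under pics/ and viewed, at most 10 in all, crops included, and the job is handed in when it is done.

```bash
mkdir -p pics; cat > h.py <<'E'
from cell import manip, claw, readout, cams
import numpy as np, cv2
def pts(cam,d):
    p=cams.camera_params(cam); T=np.array(p["pose"])
    v,u=np.mgrid[:420,:560]
    P=np.stack([(u-p["cx"])/p["fx"]*d,(v-p["cy"])/p["fy"]*d,d],-1)
    return P@T[:3,:3].T+T[:3,3]
def save(n,im): cv2.imwrite(f"pics/{n}.png",im[:,:,::-1])
E
python3 - <<'E'
from h import *
ims=[]
for c in ("top","scene"):
    im,d=cams.snapshot(c); save(c,im); P=pts(c,d); np.save(c+"_P.npy",P)
    for q in ("clamp","carriage","push_post","cylinder","knob_grip","thimble","padlock","other_cylinder","screwdriver"):
        for r in cams.regions_of(q,c)[:3]:
            m=r["region"]&(d>0); X=P[m]
            if len(X): print(c,q,round(r["score"],2),np.round(r["point"]),m.sum(),np.round(np.median(X,0),3),"z95",np.round(np.percentile(X[:,2],95),3))
o=readout.observe(); print(o["time"],o["tcp_pos"],o["eef_rot"],o["wrist_force"])
E
```

```text
top carriage 0.81 [375. 207.] 760 [0.538 0.025 0.022] z95 0.072
top push_post 0.89 [372. 206.] 771 [0.537 0.027 0.022] z95 0.069
top cylinder 0.86 [355. 273.] 294 [0.371 0.078 0.013] z95 0.019
top cylinder 0.6 [302. 273.] 292 [0.37  0.232 0.012] z95 0.019
top cylinder 0.56 [276. 236.] 281 [0.469 0.293 0.013] z95 0.018
top knob_grip 0.76 [334. 221.] 205 [0.5   0.154 0.151] z95 0.155
top thimble 0.5 [333. 220.] 208 [0.5   0.153 0.151] z95 0.155
top padlock 0.81 [212. 262.] 345 [0.398 0.46  0.013] z95 0.018
top other_cylinder 0.66 [198. 218.] 328 [0.519 0.497 0.012] z95 0.019
top screwdriver 0.66 [209. 193.] 362 [0.577 0.468 0.023] z95 0.03
scene clamp 0.92 [324. 188.] 4188 [0.513 0.154 0.02 ] z95 0.144
scene carriage 0.63 [352. 168.] 617 [0.537 0.016 0.021] z95 0.067
scene push_post 0.74 [352. 167.] 740 [0.535 0.017 0.021] z95 0.073
scene cylinder 0.89 [340. 265.] 488 [0.367 0.235 0.012] z95 0.017
scene cylinder 0.85 [339. 180.] 267 [0.518 0.075 0.032] z95 0.037
scene cylinder 0.75 [390. 226.] 453 [0.369 0.082 0.011] z95 0.017
scene knob_grip 0.63 [321. 191.] 3978 [0.513 0.156 0.02 ] z95 0.145
scene knob_grip 0.6 [326. 169.] 380 [0.495 0.159 0.147] z95 0.153
scene thimble 0.9 [321. 170.] 437 [0.493 0.16  0.142] z95 0.153
scene padlock 0.77 [241. 324.] 832 [0.396 0.464 0.013] z95 0.016
scene other_cylinder 0.77 [188. 296.] 593 [0.517 0.5   0.012] z95 0.017
scene other_cylinder 0.24 [324. 165.] 405 [0.496 0.158 0.145] z95 0.153
scene screwdriver 0.76 [180. 264.] 617 [0.577 0.472 0.021] z95 0.028
scene screwdriver 0.37 [242. 328.] 855 [0.396 0.466 0.013] z95 0.016
1.0 [ 0.15754961 -0.6306039   0.24230184] [-1.79999721e+02 -1.83143965e-03  1.40274664e+01] [0.8623546  0.74980131 0.31833345]
```

View pics/top.png

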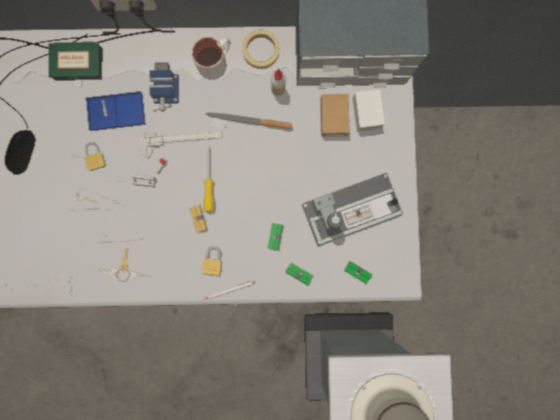

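View pics/scene.png

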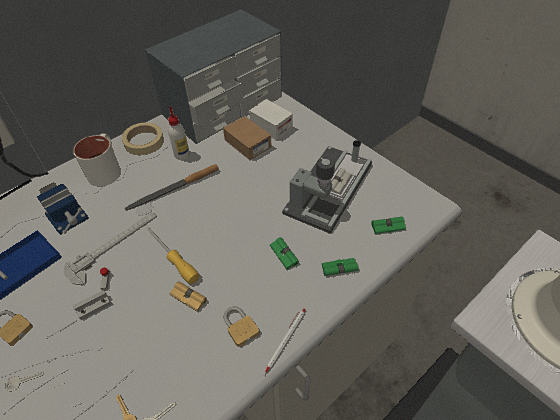

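The top view shows the clamp at about (350,210): the knob is at (335,220) and the post at (393,204), drawn out to the right. The look-alike green cylinders lie nearer the robot. Next I'll fit the knob, post and base.

```bash
python3 - <<'E'
from h import *
for c in ("top","scene"):
    P=np.load(c+"_P.npy").reshape(-1,3)
    near=(abs(P[:,0]-.52)<.17)&(abs(P[:,1]-.09)<.2)
    Q=P[near]
    K=Q[(Q[:,2]>.142)&(np.hypot(Q[:,0]-.5,Q[:,1]-.155)<.04)]
    print(c,"knob",len(K),cv2.minEnclosingCircle(K[:,:2].astype(np.float32)),np.median(K[:,:2],0),np.percentile(K[:,2],[50,75,90,98]))
    S=Q[(Q[:,2]>.062)&(Q[:,1]<.06)]
    print("post",len(S),np.median(S,0),(S.min(0)+S.max(0))/2,np.percentile(S[:,2],[50,90]))
    B=Q[(Q[:,2]>.005)&(Q[:,2]<.03)&(Q[:,0]>.43)]
    print("base",len(B),cv2.minAreaRect(B[:,:2].astype(np.float32)))
    H=Q[(Q[:,2]>.075)&(Q[:,2]<.09)&(np.hypot(Q[:,0]-.51,Q[:,1]-.155)<.08)]
    if len(H)>20: print("head",len(H),cv2.minAreaRect(H[:,:2].astype(np.float32)))
E
```

```text
top knob 188 ((0.5006034970283508, 0.1515340507030487), 0.01862501911818981) [0.49991572 0.15141307] [0.15139594 0.15314235 0.15418152 0.15558959]
post 46 [ 0.55028892 -0.00855494  0.07606733] [ 0.55021736 -0.00968991  0.07103703] [0.07606733 0.07836189]
base 3425 ((0.5597377419471741, 0.10157331079244614), (0.2569501996040344, 0.3768455684185028), 0.006076940800994635)
head 394 ((0.5276498198509216, 0.16043099761009216), (0.08285443484783173, 0.05085955932736397), 21.163379669189453)
scene knob 224 ((0.4995802640914917, 0.1517932265996933), 0.019455064088106155) [0.49790973 0.15588503] [0.1507388  0.15179974 0.15278292 0.15436865]
post 60 [ 0.54811936 -0.00454005  0.07437147] [ 0.548854   -0.00724252  0.07030401] [0.07437147 0.07647797]
base 2878 ((0.5220879912376404, 0.13606223464012146), (0.11986566334962845, 0.3458937406539917), 19.3959903717041)
head 554 ((0.5268744826316833, 0.16171099245548248), (0.08331377059221268, 0.05045151337981224), 19.975860595703125)
```

```bash
python3 - <<'E'
from h import *
yaw=18.
for y in (18,108,198,-72): 
    for p in ([.5495,-.0085,.20],[.5,.1516,.2],[.5,.1516,.133]): print(y,p,np.round(manip.ik(p,[180,0,y]),0))
manip.move_pose([.5495,-.0085,.20],[180,0,18])
im,d=cams.snapshot("wrist"); save("w1",im); P=pts("wrist",d)
m=(P[...,2]>.065)&(P[...,2]<.085)&(np.hypot(P[...,0]-.55,P[...,1]+.008)<.025); X=P[m]
print(m.sum(),cv2.minEnclosingCircle(X[:,:2].astype(np.float32)) if len(X) else 0)
o=readout.observe(); print(o["time"],o["tcp_pos"],o["wrist_force"],o["ft_torque"])
E
```

```text
18 [0.5495, -0.0085, 0.2] [  46.   34.  -65.  105.   35.   63. -103.]
18 [0.5, 0.1516, 0.2] [  35.   38.  -74.  109.   40.   66. -126.]
18 [0.5, 0.1516, 0.133] [  18.   30.  -48.  112.   29.   51. -116.]
108 [0.5495, -0.0085, 0.2] [ 47.  35. -66. 105.  36.  64. -14.]
108 [0.5, 0.1516, 0.2] [ 35.  38. -74. 109.  40.  66. -36.]
108 [0.5, 0.1516, 0.133] [ 34.  47. -75. 111.  51.  64. -44.]
198 [0.5495, -0.0085, 0.2] [ 51.  41. -74. 105.  43.  69.  70.]
198 [0.5, 0.1516, 0.2] [ 35.  38. -74. 109.  40.  66.  54.]
198 [0.5, 0.1516, 0.133] [ 34.  47. -75. 111.  51.  64.  46.]
-72 [0.5495, -0.0085, 0.2] [ -39.   25.   48.  108.  -22.   57. -144.]
-72 [0.5, 0.1516, 0.2] [ 35.  38. -74. 109.  40.  66. 144.]
-72 [0.5, 0.1516, 0.133] [ 34.  47. -75. 111.  51.  64. 136.]
387 ((0.5496294498443604, -0.00920459907501936), 0.009333779104053974)
3.6583 [ 0.54962928 -0.00962856  0.19986236] [0.40227864 0.28215764 0.82499019] [-0.01253382 -0.02255985 -0.02628632]
```

View pics/w1.png

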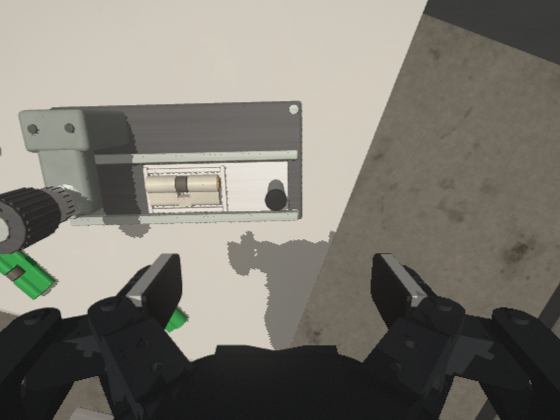

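The wrist view shows the post cap at (276,195), upright and clear of everything. The silver cylinder sits in its nest at (183,190), and the clamp edges are square with the picture to about 1°.

```bash
python3 - <<'E'
from h import *
a=np.radians(17.5); u=np.array([-np.sin(a),np.cos(a),0])
p=np.array([.5496,-.0090,.047])
manip.line_to(p,speed=.15)
print(claw.gripper_to(0.0,strength=25))
o=readout.observe(); print(o["time"],o["tcp_pos"],o["gripper_width"],o["grip_force"],o["wrist_force"])
s=np.array(o["tcp_pos"]); 
print(manip.line_to(s+u*.052,speed=.05,force_limit=15))
o=readout.observe(); print((np.array(o["tcp_pos"])-s)@u,o["wrist_force"])
print(manip.line_to(s+u*.066,speed=.015,force_limit=9))
o=readout.observe(); print(o["time"],(np.array(o["tcp_pos"])-s)@u,o["tcp_pos"],o["wrist_force"])
E
```

```text
False
5.475 [ 0.54969418 -0.00914067  0.04718251] 0.19821441459624575 24.259556829929352 [-0.66981855 -0.99695882  2.9677389 ]
False
0.05299830541589132 [-5.32211708 -1.9629488   7.2527958 ]
True
7.325 0.05980293783841812 [0.52980649 0.04729389 0.04709223] [-0.64408395 -0.9227413   5.86070303]
```

```bash
python3 - <<'E'
from h import *
a=np.radians(17.5); u=np.array([-np.sin(a),np.cos(a),0])
s=np.array(readout.observe()["tcp_pos"])
print(manip.line_to(s+u*.004,speed=.01,force_limit=12))
o=readout.observe(); print((np.array(o["tcp_pos"])-s)@u,o["wrist_force"])
e=np.array(o["tcp_pos"])
claw.gripper_to(1.0)
e[2]=.19; manip.line_to(e,speed=.2)
im,d=cams.snapshot("wrist"); P=pts("wrist",d); save("w2",im)
m=(P[...,2]>.065)&(P[...,2]<.085)&(np.hypot(P[...,0]-.53,P[...,1]-.048)<.025); X=P[m]
print("post",m.sum(),cv2.minEnclosingCircle(X[:,:2].astype(np.float32)))
m=(P[...,2]>.13)&(P[...,2]<.17)&(np.hypot(P[...,0]-.5,P[...,1]-.1516)<.03); X=P[m]
if len(X): print("knob",m.sum(),cv2.minEnclosingCircle(X[:,:2].astype(np.float32)),np.percentile(X[:,2],[50,90,98]))
manip.line_to([.5002,.1516,.21],speed=.25)
o=readout.observe(); print(o["time"],np.round(o["joints"],1),o["eef_rot"])
im,d=cams.snapshot("wrist"); P=pts("wrist",d); save("w3",im)
m=(P[...,2]>.142)&(P[...,2]<.17)&(np.hypot(P[...,0]-.5,P[...,1]-.1516)<.03); X=P[m]
if len(X): print("knob",m.sum(),cv2.minEnclosingCircle(X[:,:2].astype(np.float32)),np.percentile(X[:,2],[50,90,98]))
E
```

```text
False
6.014414974736096e-05 [ 1.96239055 -9.95465774  4.05555349]
post 415 ((0.5298662781715393, 0.047590821981430054), 0.009390298277139664)
knob 4039 ((0.5005205869674683, 0.15138640999794006), 0.019143780693411827) [0.15101274 0.15271175 0.15351623]
10.1583 [  31.    31.   -66.3  107.9   32.2   63.  -120. ] [179.71449107   0.36477207  18.0077862 ]
knob 2501 ((0.5007164478302002, 0.15043431520462036), 0.019170455634593964) [0.15143618 0.15292249 0.15365167]
```

View pics/w3.png

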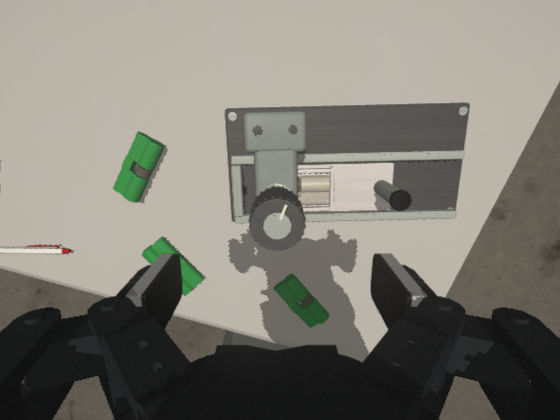

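The wrist view shows the carriage home: post at (395,195), cylinder under the head at (318,188), knob at (278,225). Next I wind the wrist to the far end of its range, grip the knob and take the first steps.

```bash
cat > turn.py <<'E'
from h import *
def st():
    o=readout.observe(); return o,np.array(o["tcp_pos"]),np.array(o["wrist_force"]),np.array(o["ft_torque"])
def step(s,deg,feed,f0,kz=2e-5,kxy=2e-5):
    """s: [x,y,z,yaw] command; turn clockwise by deg, sinking feed*5 mm/rad, with a little force compliance"""
    o,p,f,t=st()
    s=s.copy(); s[2]-=feed*.005*np.radians(deg); s[3]-=deg
    df=f-f0; s[:2]+=np.clip(kxy*df[:2],-3e-4,3e-4); s[2]+=np.clip(kz*df[2],-2e-4,2e-4)
    manip.line_to(s[:3],[180,0,s[3]],speed=.15)
    o,p,f,t=st()
    print("t%.2f yaw%.0f(%.1f) z%.2f(%.2f) f"%(o["time"],s[3],o["eef_rot"][2],s[2]*1e3,p[2]*1e3),np.round(f-f0,1),"Tz %.3f"%t[2],"g%.0f"%o["grip_force"])
    return s
E
python3 - <<'E'
from turn import *
j=np.array(readout.observe()["joints"]); j[6]+=250; manip.set_joints(j)
o,p,f,t=st(); yaw=o["eef_rot"][2]; print(o["time"],p,yaw)
manip.line_to([.5004,.1511,.19],[180,0,yaw],speed=.15)
manip.line_to([.5004,.1511,.1325],speed=.12)
o,p,f0,t0=st(); print("joints",np.round(o["joints"],0),"f0",f0,"t0",t0)
claw.gripper_to(0.0,strength=45)
o,p,f,t=st(); print("grip",o["time"],p,o["gripper_width"],f-f0,t)
s=np.array([.5004,.1511,.1325,yaw])
for i in range(4): s=step(s,6,1,f0)
np.save("s.npy",np.r_[s,f0,t0])
E
```

```text
13.8333 [0.49991059 0.15094406 0.20911178] -92.12153834468137
joints [ 27.  36. -61. 112.  39.  55. 125.] f0 [0.14057214 0.15990307 1.11092152] t0 [ 0.00173531 -0.05625639  0.03856421]
grip 15.25 [0.50084542 0.15120308 0.13306826] 0.4040281884665523 [-0.85695775 -0.31033121  3.6932793 ] [-0.14967273  0.17001875 -0.00475755]
t15.51 yaw-98(-98.0) z132.05(132.55) f [-0.1 -1.1  3.4] Tz -0.133 g45
t15.77 yaw-104(-103.9) z131.59(132.02) f [ 0.1 -0.6  4.5] Tz -0.117 g45
t16.02 yaw-110(-109.8) z131.16(131.50) f [ 0.1 -1.8  4.5] Tz -0.219 g45
t16.28 yaw-116(-115.8) z130.73(131.02) f [-0.9 -0.5  3.5] Tz -0.109 g45
```

```bash
python3 - <<'E'
from turn import *
L=np.load("s.npy"); s=L[:4]; f0=L[4:7]
hi=0
for i in range(16):
    s=step(s,5 if i<5 else 3,1,f0)
    o,p,f,t=st()
    hi=hi+1 if abs(t[2])>.19 else 0
    if (f-f0)[2]>8 or hi>=2: print("STOP"); break
np.save("s.npy",np.r_[s,L[4:]])
E
```

```text
t16.53 yaw-121(-120.7) z130.36(130.55) f [-0.4  0.1  5. ] Tz -0.157 g45
t16.78 yaw-126(-125.7) z130.02(130.13) f [-0.5  0.8  4.6] Tz -0.217 g45
t17.03 yaw-131(-130.8) z129.68(129.72) f [0.  0.1 2.6] Tz -0.141 g45
t17.28 yaw-136(-135.8) z129.30(129.29) f [0.1 1.1 2.1] Tz -0.159 g45
t17.53 yaw-141(-140.9) z128.90(128.87) f [0.6 1.2 2.3] Tz -0.124 g45
t17.78 yaw-144(-143.9) z128.69(128.62) f [-0.4  1.7  1.3] Tz -0.130 g45
t18.03 yaw-147(-147.0) z128.45(128.37) f [0.1 1.6 0.7] Tz -0.149 g45
t18.28 yaw-150(-150.0) z128.20(128.10) f [ 0.2  1.2 -0.2] Tz -0.126 g45
t18.53 yaw-153(-153.0) z127.94(127.85) f [0.1 1.8 0.1] Tz -0.206 g45
t18.78 yaw-156(-156.0) z127.68(127.59) f [-0.4  2.  -0.2] Tz -0.154 g45
t19.03 yaw-159(-159.0) z127.41(127.34) f [ 1.1  2.  -1.1] Tz -0.154 g45
t19.28 yaw-162(-162.0) z127.13(127.09) f [-0.   2.1 -0.7] Tz -0.146 g45
t19.53 yaw-165(-165.0) z126.85(126.83) f [-0.8  2.3  0.1] Tz -0.127 g45
t19.78 yaw-168(-168.0) z126.59(126.61) f [-0.1  2.3  0. ] Tz -0.102 g45
t20.03 yaw-171(-171.0) z126.33(126.42) f [-0.9  2.4  1.5] Tz 0.021 g45
t20.28 yaw-174(-174.0) z126.10(126.27) f [-1.3  2.2  2.2] Tz 0.004 g45
```

```bash
python3 - <<'E'
from turn import *
L=np.load("s.npy"); s=L[:4]; f0=L[4:7]
for i in range(10):
    s=step(s,4,0,f0,kz=4e-5)
    o,p,f,t=st()
    if abs((f-f0)[2])>8: print("STOP"); break
np.save("s.npy",np.r_[s,L[4:]])
E
```

```text
t20.53 yaw-178(-178.0) z126.19(126.18) f [-0.3  2.8  1.1] Tz 0.083 g45
t20.78 yaw-182(178.1) z126.23(126.16) f [-0.6  2.6 -0.3] Tz 0.033 g45
t21.03 yaw-186(174.1) z126.22(126.11) f [ 0.7  2.8 -0.5] Tz 0.121 g45
t21.28 yaw-190(170.1) z126.20(126.08) f [-0.1  3.1 -1.8] Tz 0.037 g45
t21.53 yaw-194(166.1) z126.13(126.10) f [ 0.4  2.4 -1.6] Tz 0.052 g45
t21.78 yaw-198(162.1) z126.06(126.11) f [0.3 2.8 0.1] Tz 0.042 g45
t22.03 yaw-202(158.1) z126.07(126.12) f [ 0.8  3.4 -1.4] Tz 0.109 g45
t22.28 yaw-206(154.1) z126.01(126.16) f [ 0.5  2.6 -0.5] Tz -0.059 g45
t22.53 yaw-210(150.1) z125.99(126.12) f [0.9 3.4 0.6] Tz 0.044 g45
t22.78 yaw-214(146.1) z126.01(126.07) f [0.9 2.8 0.7] Tz 0.032 g45
```

The knob's height now holds with no vertical force, so the spindle bears (touched at about yaw -172) and the clutch is slipping. I'll turn on to about 4.5 clicks.

```bash
python3 - <<'E'
from turn import *
L=np.load("s.npy"); s=L[:4]; f0=L[4:7]
for i in range(15):
    s=step(s,6,0,f0,kz=4e-5)
    if abs((st()[2]-f0)[2])>8: print("STOP"); break
np.save("s.npy",np.r_[s,L[4:]])
im,d=cams.snapshot("wrist"); save("w4",im)
im,d=cams.snapshot("scene"); save("s4",cv2.resize(im[130:250,260:420],None,fx=4,fy=4))
E
```

```text
t23.04 yaw-220(140.1) z126.04(126.06) f [ 1.1  2.8 -0.8] Tz 0.091 g45
t23.30 yaw-226(134.1) z126.01(126.06) f [ 0.8  1.8 -0.1] Tz 0.068 g45
t23.56 yaw-232(128.2) z126.01(126.08) f [2.  2.2 1.1] Tz 0.068 g45
t23.82 yaw-238(122.2) z126.05(126.12) f [2.4 2.1 0.8] Tz 0.017 g45
t24.07 yaw-244(116.2) z126.08(126.13) f [1.8 2.2 0. ] Tz 0.010 g45
t24.33 yaw-250(110.2) z126.08(126.06) f [ 1.8  1.9 -0.8] Tz 0.101 g45
t24.59 yaw-256(104.2) z126.05(126.09) f [2.9 1.1 0.3] Tz 0.008 g45
t24.85 yaw-262(98.2) z126.06(126.11) f [ 2.7  1.5 -0. ] Tz -0.009 g45
t25.11 yaw-268(92.2) z126.06(126.15) f [ 2.6  0.7 -0.3] Tz 0.005 g45
t25.37 yaw-274(86.2) z126.05(126.14) f [ 3.   0.9 -0.4] Tz 0.096 g45
t25.62 yaw-280(80.2) z126.03(126.05) f [ 3.1 -0.4 -0.7] Tz 0.057 g45
t25.88 yaw-286(74.2) z126.01(126.02) f [ 3.5  0.2 -0. ] Tz -0.020 g45
t26.14 yaw-292(68.2) z126.00(126.08) f [ 2.8 -0.2  0.9] Tz 0.002 g45
t26.40 yaw-298(62.2) z126.04(126.10) f [ 2.3 -1.4  1.8] Tz 0.073 g45
t26.66 yaw-304(56.2) z126.11(126.13) f [ 2.7 -0.9  0.8] Tz 0.058 g45
```

View pics/w4.png

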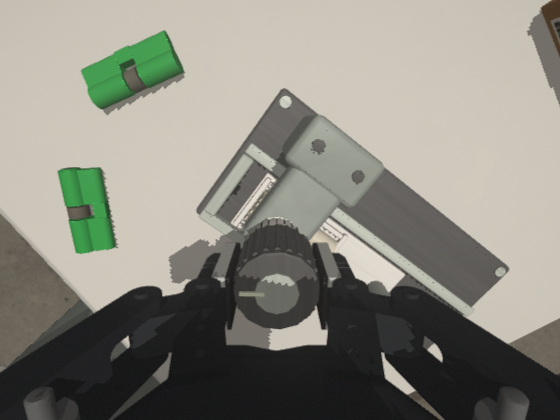

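The pointer on the knob is at (250,294), pointing left. That matches the full 212° turn with no finger slip, so with about 80° taken by the screw the clutch has slipped about 132° (4.4 clicks). I'll release and check.

```bash
python3 - <<'E'
from turn import *
o,p,f,t=st()
claw.gripper_to(1.0)
p[2]=.22; manip.line_to(p,speed=.1)
im,d=cams.snapshot("wrist"); save("w5",im); P=pts("wrist",d)
m=(P[...,2]>.135)&(P[...,2]<.17)&(np.hypot(P[...,0]-.5,P[...,1]-.1512)<.03); print("knob top",np.percentile(P[m][:,2],[50,90,98]))
m=(P[...,2]>.065)&(P[...,2]<.085)&(np.hypot(P[...,0]-.53,P[...,1]-.048)<.025); X=P[m]
print("post",cv2.minEnclosingCircle(X[:,:2].astype(np.float32)) if len(X) else 0, readout.observe()["time"])
E
```

```text
knob top [0.14457439 0.14612738 0.14681188]
post ((0.5291038751602173, 0.04797038808465004), 0.009550829418003559) 28.45
```

View pics/w5.png

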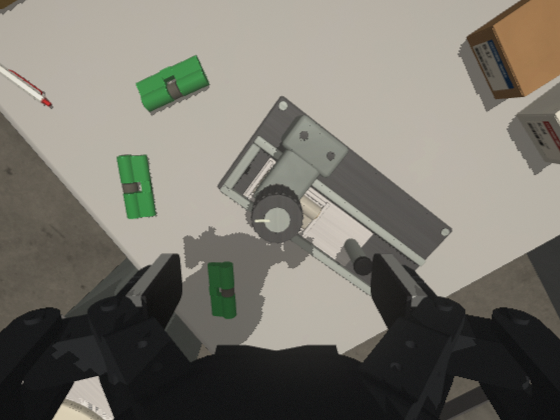

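The gripper is clear. The knob at (276,215) still points left, its top is at 146 mm as expected when clamped, and the post at (358,256) is still home.

```bash
python3 -c "
from h import *
print(manip.job_done())"
```

```text
the job is handed in; nothing more can be done
None
```

The job is handed in at about 28.5 s: the carriage is fully home, the cylinder is clamped with the clutch slipped about 4.4 clicks (worked out from the turn angle and knob drop), and the robot touched only the post and the knob.

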